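# Load the lens reader and hold its retaining arm in

## Task

Slide the lens tray by its handle into the slot of the lens reader, fully home, keeping both lenses in it. Then let go of the tray, push the post on the reader's sprung retaining arm so that the arm swings right in behind the tray, well past its click, and finish while the gripper is still holding it there: the arm does not latch and springs back if let go. Leave the other things on the desk where they are.

Things in the scene. Friction and masses are not known exactly. Their poses are not given: they have to be found in the camera images.
- reader: Lens reader, fixed to the desk. Origin on the desk at the centre of the tray's home place; +x is the direction in which the tray slides in, +y to the left of that, z up. It has no floor: the tray slides on the desk. On its +y side a base plate, 6 mm thick (x -85 to 65 mm, y 77 to 197 mm), carries the sprung retaining arm.
- reader_mouth (a point): Middle of the mouth of the two aluminium guide rails, on the desk, at x = -57 mm in the reader's frame. The rails are 25 mm tall and 104 mm apart inside, flared outward by about 7 mm a side at the mouth, and lead to the slot.
- reader_slot (a point): Middle of the slot (108 mm wide, 32 mm tall) in the white console, at x = 12, z = 16 mm in the reader's frame. The console is a block 100 mm tall, x = 12 to 112 mm, y = -80 to 80 mm. A stop inside the slot meets the tray's front at x = 60 mm.
- tray: Loose grey open lens tray, 120 (x) x 100 (y) x 20 mm tall, 4 mm walls, cross wall at x = 0, about 0.25 kg. Origin at the centre of its underside; +x is its front, which goes in first; its frame matches the reader's when fully home. Starts on the desk before the mouth, roughly aimed at it (within about 0.6 rad). Handle at its -x end.
- tray_handle (a point): Grip point on the tray's handle, 45 mm above the tray's underside: an upright tab 10 mm thick (along tray x), 36 mm wide (tray y), from 4 to 56 mm high, centred 95 mm behind the tray's origin. A neck 14 mm high joins it to the tray; 30 mm are free between the tab and the tray's wall.
- lens0: Loose round glass lens with dark rim, 44 mm across, 7 mm thick, 20 g, lying in the rear compartment of the tray. Origin at the centre of its underside.
- lens1: The same kind of lens, in the front compartment of the tray.
- gate_arm (a joint): Angle (rad) of the retaining arm, counter-clockwise from above: 0 at rest (swung out), 0.9 at its hard stop (in behind the tray's rear corner). The spring takes about 4 N at the post at rest, 9 N at the stop; a pawl adds about 3 N from 0.42 and clicks over at 0.55, well past it from 0.65, where the arm counts as in. It does not latch. A tray not fully home blocks it.
- gate_idler (a point): Top of the rubber idler (16 mm diameter, 6 to 26 mm above the desk) at the arm's tip, 100 mm from the pivot. The arm is an aluminium bar 14 mm wide, 8 to 20 mm above the desk.
- gate_pivot (a point): Point on the arm's pivot axis, 20 mm above the desk, at x = -48, y = 130 mm in the reader's frame.
- push_post: Upright round steel post on the arm by which it is pushed, a sleeve that turns freely about its own axis, 18 mm diameter, from 20 to 86 mm above the desk; origin at its lower end, on its axis, 65 mm from the pivot axis. Its direction from the pivot, in the reader's frame, is 3.480 rad + the joint value, measured from +x towards +y.
- spray_bottle: Bystander, not to be moved: small clear spray bottle, 40 mm across, 120 mm tall.
- glasses_case: Bystander, not to be moved: black spectacle case, 60 x 160 x 40 mm.
- screwdriver: Bystander, not to be moved: small screwdriver lying flat, 150 mm long.
- pen_cup: Bystander, not to be moved: white ceramic cup, 72 mm across, 90 mm tall.
- screw_jar: Bystander, not to be moved: small glass jar, 44 mm across, 50 mm tall.
- loupe: Bystander, not to be moved: black loupe standing upright, 44 mm across, 45 mm tall.
- spectacles: Bystander, not to be moved: pair of black spectacles with open temples, about 130 x 145 mm, 40 mm tall.
Not all that is in view belongs to the job. What is shaped like the lens1 but green or pink is not meant.

How it is judged:
By the outcome, as a careful person would: the job done as asked, in the order asked, and still so for the second after the job is handed in, while the arm keeps its last pose, push and grip.
It also fails if it takes over 64 s, if anything falls off the work surface, if the arm or the gripper's body presses on something with over 40 N, if the wrist force passes 120 N, or if a joint passes its speed limit or range.

## Robot

A 6-joint arm with a two-finger parallel gripper is mounted at the origin on the work surface. World frame = base frame: x ahead of the robot, y to its left, z up, the work surface at z = 0. Lengths are in mm, angles in rad, forces in N, time in s.
With the tool pointing down it reaches from about 350 to 875 mm from the base axis. Payload 15.5 kg.
Tool frame: the origin (TCP) lies midway between the tips of the shut fingers; the grasp point (between the pads) lies 19 mm behind it (pinch_z is the distance from the TCP to the grasp point, in mm); z points along the fingers, y is the line along which they close (so a half turn about z gives the same grasp; the last joint's range is limited). The gripper opens to 85 mm and grips with 20 to 120 N. Pads are 22 mm wide; open, the fingers measure 114 mm over their backs; the gripper's body (76 mm by 85 mm) begins 54 mm behind the grasp point. The pads swing forward as they close: fully open they stand 13 mm farther back than shut.
Start: joints at [1.181, 0.494, 1.345, -0, 1.302, -0.096], TCP at [180.99, 598.222, 231.277] pointing down, gripper open.
Joint ranges: [-2.91, 2.91], [-0.82, 2.16], [0.22, 2.67], [-1.22, 4.37], [0.12, 2.79], [-3.08, 3.08]. Speed limits (rad/s): [1.89, 1.89, 2.57, 3.01, 3.01, 3.01].

## Interface

Orientations are given as a rotation vector (axis times angle).
In Python, from station import * gives the robot as it stands.
- The arm moves only by the tool send_rows, never from a script. Its argument "series" is a list of rows, each an object with "dp": the shift along the tool's x, y, z in mm, a list of three; "rot": the turn, a rotation vector about the tool's x, y, z in rad, a list of three; "fingers": the opening in per cent of the stroke, from 0 (shut) to 100 (fully open). A call has 1 to 8 rows; each row shifts and turns the commanded pose from where the row before left it, along the tool's axes as they then stand; what a row does not reach is not made up. A row lasts 1/8 s, in which the tool goes at most 62.5 mm and 10.7 degrees, less where a joint would pass 70% of its speed; a pose out of reach is approached as far as the arm can. A call with a gripper value outside its range is refused whole. The fingers move at their own pace and stop on an object; the grip force is fixed at half the most. Time passes only in rows, so rows that do not move let the fingers close. It gives the time, the measured TCP pose, the force, the opening and the grip force at its end, in the units of the state.
- observe(): the state, without advancing time (a new reading comes with each control period).
- get_image(name): name is "scene" or "top" or "wrist"; returns a dict with "color" (384x512x3 uint8, blue, green, red), "intrinsics" (3x3 intrinsics, pixels), "R" (3x3) and "t" (3): a world point X has camera coordinates R X + t. Camera axes: x right, y down, z forward; pixel columns grow to the right and rows downward; lengths in mm; the calibration is good to about 2 mm. A picture is of the moment at which its call begins. There is no depth.
- sign_off(): hands the job in; it is judged then, once.
The state is a dict: "t": time; "joints": joint angles; "dq": joint speeds; "joint_efforts": joint torques, N m; "position": TCP position; "tcp_rot": TCP orientation; "wrist_force": force on the tool from outside, world axes, zero at the start; "moment": the same for the moment, N m; "gripper_width": finger opening in mm; "gripper_force": force on a finger pad.
Only numpy, scipy, OpenCV 4.12 (cv2) and the standard library are available. Lean on these libraries where they do the work, as an engineer would, in place of code of your own. Each camera call takes 0.05 s, during which the arm holds its last target. There are 200 camera calls.

## Working session

There is one attempt and no reset: what is moved stays moved. The work goes in short steps, Python scripts to look and compute and a tool call to move; the robot and the scene stay as the last step left them, time stands still between calls to the robot, and variables do not carry over. Pictures are saved under pics/ and viewed, at most 10 in all, crops included, and the job is handed in when it is done.

Besides the shell and the picture viewer there is one more tool, called after "Call:" by a JSON object that holds its "fn" and its "kwargs". send_rows: Moves the arm, as the interface text tells. Its arguments: {"type":"object","properties":{"series":{"type":"array"}},"required":["series"]}

```bash
mkdir -p pics; ls
python3 - <<'E'
from station import *
import cv2,numpy as np,pickle
d={}
for n in("scene","top","wrist"):
    g=get_image(n);d[n]=g;cv2.imwrite(f"pics/{n}0.png",g["color"])
    print(n,g["intrinsics"][0],(-g["R"].T@g["t"]).round())
pickle.dump(d,open("d0.pkl","wb"))
s=observe();print(s["position"],s["tcp_rot"],s["wrist_force"],s["t"])
E
```

```text
pics
scene [371.04394448   0.         257.71563337] [1230.  247.  936.]
top [366.1415398    0.         251.92886466] [ 397.  -70. 1045.]
wrist [313.66817496   0.         254.91888662] [107. 618. 372.]
[180.87809255 597.98541517 230.82483407] [-4.59856624e-01 -3.10749745e+00  1.40719986e-03] [-0.06402256  0.44951478 -0.54153108] 0.15
```

View pics/top0.png

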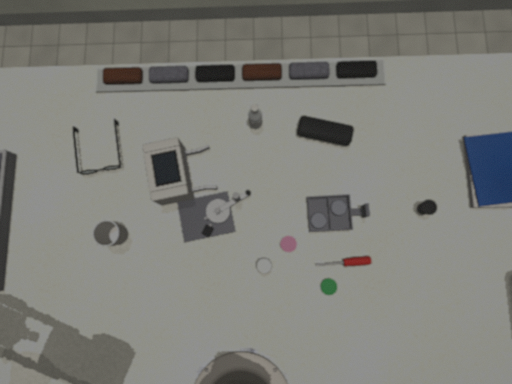

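View pics/scene0.png

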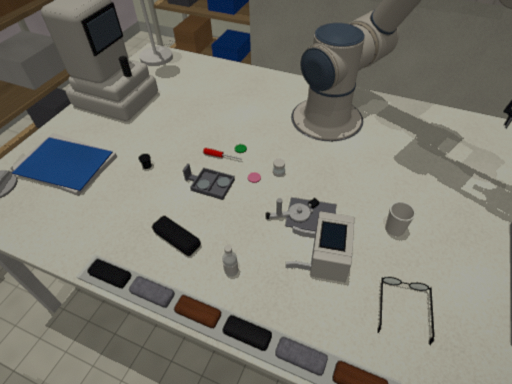

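The top view shows the console at about (165,168), the base plate at (207,217), the tray at (330,213) with its handle at (362,211), and the screwdriver below it at (345,262). Both lenses are in the tray. Next I'll enlarge this region to measure it.

Run:
```python
import cv2,pickle
d=pickle.load(open("d0.pkl","rb"))
c=d["top"]["color"][125:265,130:390]
cv2.imwrite("pics/crop0.png",cv2.resize(c,None,fx=3,fy=3,interpolation=cv2.INTER_CUBIC))
```

```text
(no output)
```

View pics/crop0.png

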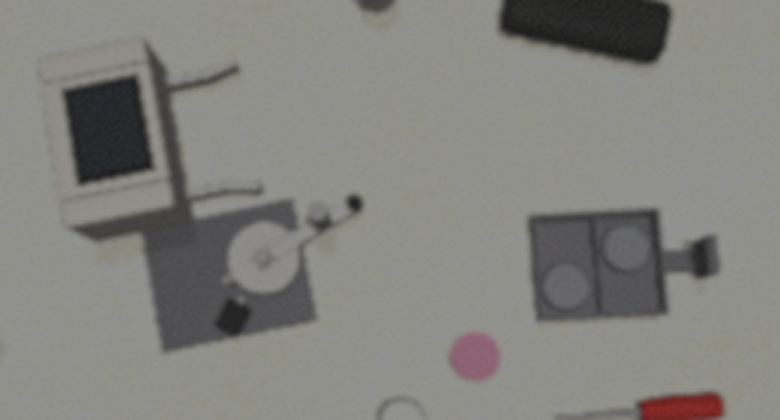

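The crop shows the plate corners at (293,201), (315,320) and (163,352), and the console top at (145,40), (172,205), (67,225) and (40,62). The tray rim corners are (530,216), (658,210), (666,313) and (536,321), and the handle top is about (706,255).

```bash
cat > h.py <<'E'
import numpy as np,cv2,pickle
from scipy.spatial.transform import Rotation as Ro
def ray(g,uv,z):
    K,R,t=np.array(g["intrinsics"]),np.array(g["R"]),np.array(g["t"]).ravel()
    c=-R.T@t; d=R.T@np.linalg.solve(K,[uv[0],uv[1],1.]); return (c+d*(z-c[2])/d[2])[:2]
def proj(g,X):
    p=np.array(g["intrinsics"])@(np.array(g["R"])@np.array(X,float)+np.array(g["t"]).ravel()); return p[:2]/p[2]
def rigid(A,B):
    A,B=np.array(A,float),np.array(B,float);a,b=A-A.mean(0),B-B.mean(0)
    th=np.arctan2((a[:,0]*b[:,1]-a[:,1]*b[:,0]).sum(),(a*b).sum())
    M=np.array([[np.cos(th),-np.sin(th)],[np.sin(th),np.cos(th)]])
    t=B.mean(0)-M@A.mean(0); return th,t,np.linalg.norm(A@M.T+t-B,axis=1)
def at(pose,p):
    th,t=pose;return np.array([[np.cos(th),-np.sin(th)],[np.sin(th),np.cos(th)]])@np.array(p,float)+t
def local(v,pos,rv):   # world vector -> tool axes
    return Ro.from_rotvec(rv).inv().apply(v)
E
python3 - <<'E'
from h import *
d=pickle.load(open("d0.pkl","rb"));g=d["top"]
f=lambda u,v:((u+.5)/3-.5+130,(v+.5)/3-.5+125)
R=[(-85,77,6,293,201),(-85,197,6,315,320),(65,197,6,163,352),(12,-80,100,145,40),(12,80,100,172,205),(112,80,100,67,225),(112,-80,100,40,62)]
th,t,r=rigid([a[:2] for a in R],[ray(g,f(*a[3:]),a[2]) for a in R]);print("reader",th,t,r.round(1))
T=[(60,-50,20,530,216),(-60,-50,20,658,210),(-60,50,20,666,313),(60,50,20,536,321),(-95,0,56,706,255)]
tt,tp,r=rigid([a[:2] for a in T],[ray(g,f(*a[3:]),a[2]) for a in T]);print("tray",tt,tp,r.round(1))
P=(th,t);Q=(tt,tp)
print("handle",at(Q,(-95,0)),"post",at(P,(-109.3,108.4)),"mouth",at(P,(-57,0)),"home handle",at(P,(-95,0)))
for n in("scene",):
    for p in [(*at(Q,(-95,0)),56),(*at(Q,(60,50)),20),(*at(P,(12,-80)),100),(*at(P,(12,80)),100),(*at(P,(-109.3,108.4)),86)]: print(n,proj(d[n],p).round())
x=np.array([.289,.957])
print("post",ray(g,f(318,212),86), ray(g,f(355,203),26), at(P,(-48+100*np.cos(3.48),130+100*np.sin(3.48))))
E
```

```text
reader 1.7564927089823485 [633.69268892 132.27903178] [1.7 3.1 2.1 4.3 3.6 5.  5. ]
tray 1.6036802975193907 [ 504.85002424 -249.44787894] [2.  2.  2.2 0.5 3.3]
handle [ 507.97343846 -344.39651918] post [547.33647792   4.84412753] mouth [644.21665525  76.25898062] home handle [651.2326328   38.91227984]
scene [187. 167.]
scene [235. 176.]
scene [312. 257.]
scene [319. 210.]
scene [279. 199.]
post [548.50453106   5.04417128] [565.92598993 -25.23469489] [564.83367121 -25.4750583 ]
```

Call:
{"fn": "send_rows", "kwargs": {"series": [{"dp":[-32,-25,-4]},{"dp":[-32,-25,-4]},{"dp":[-32,-25,-4]},{"dp":[-32,-25,-4]},{"dp":[-32,-25,-4]},{"dp":[-32,-25,-4]},{"dp":[-32,-25,-4]},{"dp":[-32,-25,-4]}]}}

```text
$.series[0]: bad value
```

Call:
{"fn": "send_rows", "kwargs": {"series": [{"dp":[-32,-25,-4]},{"dp":[-32,-25,-4]},{"dp":[-32,-25,-4]},{"dp":[-32,-25,-4]},{"dp":[-32,-25,-4]},{"dp":[-32,-25,-4]},{"dp":[-32,-25,-4]},{"dp":[-32,-25,-4]}]}}

```text
$.series[0]: bad value
```

Run:
```python
from station import *
from h import *
g=get_image("wrist");pickle.dump(g,open("w1.pkl","wb"));cv2.imwrite("pics/w1.png",cv2.resize(g["color"],(768,576),interpolation=cv2.INTER_CUBIC))
s=observe();print(s["t"],s["position"],s["tcp_rot"],s["joints"])
```

```text
0.2 [180.91215545 598.01675658 230.92225957] [-4.59900672e-01 -3.10754900e+00  1.16130141e-03] [ 1.18148347e+00  4.93967881e-01  1.34587110e+00  1.36404487e-05
  1.30251854e+00 -9.54601503e-02]
```

View pics/w1.png

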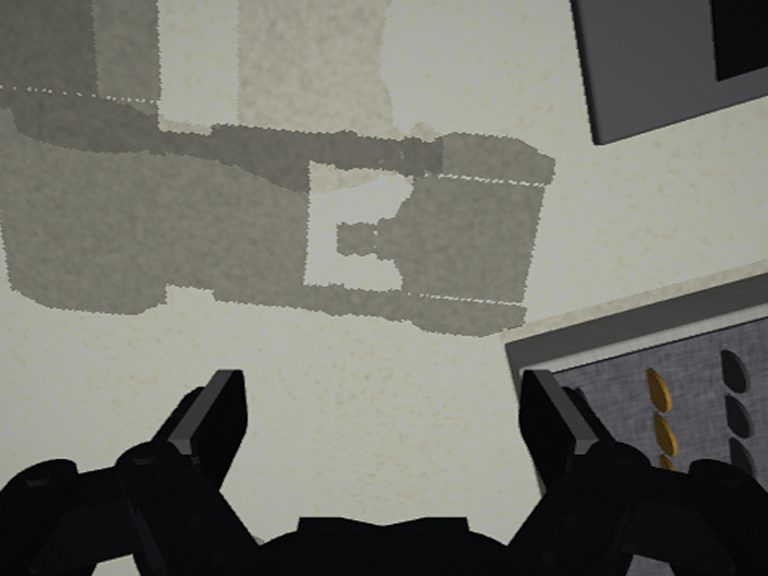

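Rows need every key, so the arm has not moved. This wrist view shows only bare desk and shadow, with the fingers at the bottom and tool +x upward.

Call:
{"fn": "send_rows", "kwargs": {"series": [{"dp":[-40,-23,-4],"rot":[0,0,0],"fingers":100},{"dp":[-40,-23,-4],"rot":[0,0,0],"fingers":100},{"dp":[-40,-23,-4],"rot":[0,0,0],"fingers":100},{"dp":[-40,-23,-4],"rot":[0,0,0],"fingers":100},{"dp":[-40,-23,-4],"rot":[0,0,0],"fingers":100},{"dp":[-40,-23,-4],"rot":[0,0,0],"fingers":100},{"dp":[-40,-23,-4],"rot":[0,0,0],"fingers":100},{"dp":[-40,-23,-4],"rot":[0,0,0],"fingers":100}]}}

```text
t: 1.2
position: [434.8, 328.2, 263.4]
tcp_rot: [0.46, 3.108, 0.0]
wrist_force: [0.8, 0.8, -1.2]
gripper_width: 85.4
gripper_force: 0.0
```

Call:
{"fn": "send_rows", "kwargs": {"series": [{"dp":[-40,-23,-4],"rot":[0,0,0],"fingers":100},{"dp":[-40,-23,-4],"rot":[0,0,0],"fingers":100},{"dp":[-40,-23,-4],"rot":[0,0,0],"fingers":100},{"dp":[-40,-23,-4],"rot":[0,0,0],"fingers":100},{"dp":[-40,-23,-4],"rot":[0,0,0],"fingers":100},{"dp":[-40,-23,-4],"rot":[0,0,0],"fingers":100},{"dp":[-40,-23,-4],"rot":[0,0,0],"fingers":100},{"dp":[-20,-11,0],"rot":[0,0,0],"fingers":50}]}}

```text
t: 2.2
position: [672.7, 75.9, 291.1]
tcp_rot: [0.462, 3.107, -0.0]
wrist_force: [-1.3, 1.0, -0.2]
gripper_width: 69.9
gripper_force: 0.0
```

Run:
```python
from station import *
from h import *
g=get_image("wrist");pickle.dump(g,open("w1.pkl","wb"));cv2.imwrite("pics/w2.png",cv2.resize(g["color"],(768,576),interpolation=cv2.INTER_CUBIC))
s=observe();print(s["t"],s["position"],s["tcp_rot"],s["joints"])
```

```text
2.25 [673.75755817  74.52574506 290.73918185] [ 4.63329756e-01  3.10665066e+00 -1.16163473e-03] [ 2.25386433e-02  5.27759575e-01  1.11746892e+00 -8.29879868e-04
  1.49591717e+00 -1.25209581e+00]
```

View pics/w2.png

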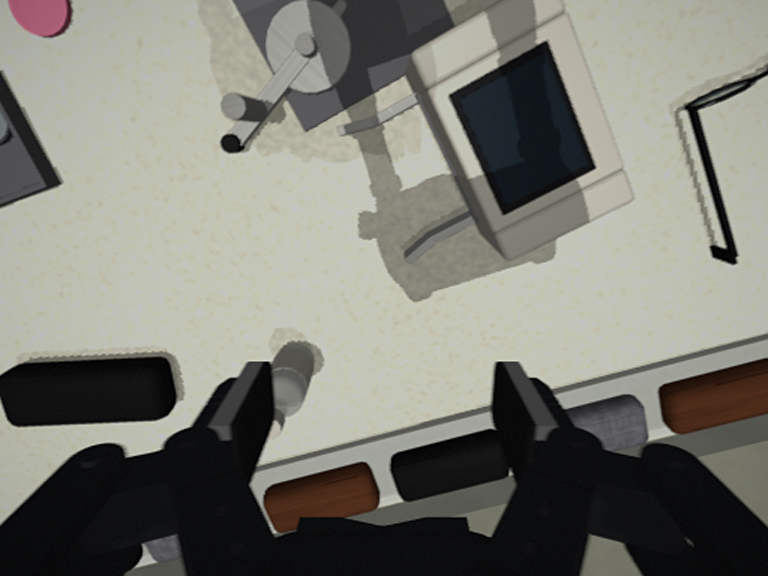

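The wrist view shows the rail tips at (342,130) and (408,258). The plate corner is at (306,131), the idler top at (232,143) and the post top at about (235,103). The rails meet the console at about (420,98) and (470,213).

Run:
```python
from h import *
g=pickle.load(open("w1.pkl","rb"));d=pickle.load(open("d0.pkl","rb"))["top"]
f=lambda u,v:((u+.5)/1.5-.5,(v+.5)/1.5-.5)
F=lambda u,v:((u+.5)/3-.5+130,(v+.5)/3-.5+125)
i=(-48+100*np.cos(3.48),130+100*np.sin(3.48));p=(-109.3,108.4)
R=[(-85,77,6,306,131),(*i,26,232,143),(*p,86,235,103),(-57,60,25,342,130),(-57,-60,25,408,258),(12,54,25,420,98),(12,-54,25,470,213)]
W=[ray(g,f(*a[3:]),a[2]) for a in R];th,t,r=rigid([a[:2] for a in R],W);print("wrist",th,t,r.round(1));print(np.array(W).round(1))
T=[(-57,60,25,262,188),(-57,-60,25,238,69),(12,54,25,187,193),(12,-54,25,168,87),(*i,26,355,203),(*p,86,318,212),(-85,77,6,293,201),(-85,197,6,315,320),(65,197,6,163,352)]
W=[ray(d,F(*a[3:]),a[2]) for a in T];th,t,r=rigid([a[:2] for a in T],W);print("top",th,t,r.round(1));print(np.array(W).round(1))
# tray rim, dark mask in top image
c=cv2.resize(d["color"][165:260,295:385],None,fx=4,fy=4,interpolation=cv2.INTER_CUBIC);m=(cv2.cvtColor(c,cv2.COLOR_BGR2GRAY)<118).astype(np.uint8)
cs=max(cv2.findContours(cv2.morphologyEx(m,cv2.MORPH_OPEN,np.ones((25,25))),0,2)[0],key=cv2.contourArea)
b=cv2.boxPoints(cv2.minAreaRect(cs));w=[ray(d,((u+.5)/4-.5+295,(v+.5)/4-.5+165),15) for u,v in b];w=np.array(w)
print("tray box",w.round(1),w.mean(0),[np.linalg.norm(w[k]-w[k-1]).round(1) for k in range(4)])
```

```text
wrist 1.7617313249624782 [634.18131543 131.65122063] [1.1 2.3 1.1 1.7 1.  0.7 5. ]
[[575.8  33.8]
 [568.  -25.1]
 [548.6   4.9]
 [584.6  65.2]
 [704.8  87.4]
 [579.6 133.2]
 [681.8 149.8]]
top 1.7573386382020548 [633.15440722 132.27177211] [3.6 3.6 0.7 1.3 1.5 1.6 1.3 3.5 2.5]
[[582.   62.8]
 [699.2  86.5]
 [578.5 134.3]
 [682.7 154.2]
 [565.9 -25.2]
 [548.5   5. ]
 [572.2  35.3]
 [457.9  14.6]
 [429.8 158.6]]
tray box [[ 554.3 -187.1]
 [ 560.6 -363.8]
 [ 458.5 -362.5]
 [ 451.9 -188.7]] [ 506.33338115 -275.53274542] [np.float64(102.5), np.float64(176.8), np.float64(102.1), np.float64(173.9)]
```

Call:
{"fn": "send_rows", "kwargs": {"series": [{"dp":[0,0,0],"rot":[0,0,-0.165],"fingers":50},{"dp":[0,0,0],"rot":[0,0,-0.164],"fingers":50},{"dp":[15,-35,6],"rot":[0,0,0],"fingers":50},{"dp":[15,-35,6],"rot":[0,0,0],"fingers":50},{"dp":[15,-35,6],"rot":[0,0,0],"fingers":50},{"dp":[15,-35,6],"rot":[0,0,0],"fingers":50},{"dp":[15,-35,6],"rot":[0,0,0],"fingers":50},{"dp":[15,-35,6],"rot":[0,0,0],"fingers":50}]}}

```text
t: 3.25
position: [588.1, -136.0, 255.0]
tcp_rot: [0.056, -3.141, -0.0]
wrist_force: [-1.0, 0.1, 1.0]
gripper_width: 42.4
gripper_force: 0.0
```

Call:
{"fn": "send_rows", "kwargs": {"series": [{"dp":[15,-35,18],"rot":[0,0,0],"fingers":50},{"dp":[15,-35,18],"rot":[0,0,0],"fingers":50},{"dp":[15,-35,18],"rot":[0,0,0],"fingers":50},{"dp":[15,-35,18],"rot":[0,0,0],"fingers":50},{"dp":[15,-35,18],"rot":[0,0,0],"fingers":50},{"dp":[14,-29,18],"rot":[0,0,0],"fingers":50},{"dp":[0,0,0],"rot":[0,0,0],"fingers":50},{"dp":[0,0,0],"rot":[0,0,0],"fingers":50}]}}

```text
t: 4.25
position: [507.2, -341.7, 147.5]
tcp_rot: [-0.055, 3.141, 0.0]
wrist_force: [0.4, 0.0, -0.2]
gripper_width: 42.5
gripper_force: 0.0
```

Run:
```python
from station import *
from h import *
g=get_image("wrist");pickle.dump(g,open("w3.pkl","wb"));cv2.imwrite("pics/w3.png",cv2.resize(g["color"],(768,576),interpolation=cv2.INTER_CUBIC))
s=observe();print(s["t"],s["position"],s["tcp_rot"],Ro.from_rotvec(s["tcp_rot"]).as_matrix().round(3),s["gripper_width"])
Q=(1.605,np.array([505.1,-249.8]))
for p in [(-95,18,56),(-95,-18,56),(-60,50,20),(-60,-50,20)]: print(p,proj(g,(*at(Q,p[:2]),p[2]))*1.5)
```

```text
4.3 [ 507.4470137  -341.48490859  147.68998983] [-5.61147941e-02  3.14071010e+00 -1.74625115e-04] [[-0.999 -0.036  0.   ]
 [-0.036  0.999 -0.   ]
 [-0.    -0.    -1.   ]] 42.78175439031734
(-95, 18, 56) [380.71702249 259.85816557]
(-95, -18, 56) [380.66242606 325.19410214]
(-60, 50, 20) [443.10216077 188.80756366]
(-60, -50, 20) [436.60176733 350.50625382]
```

View pics/w3.png

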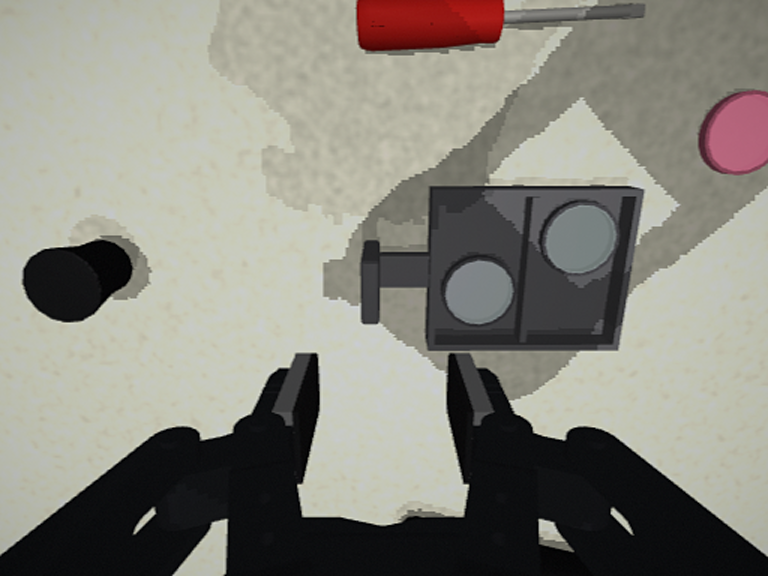

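The wrist view shows the tab top at about (370,243–323) and the tray rim corners at (430,187), (428,349), (619,349) and (643,188). Both lenses are in place. I'll refit the tray pose from these.

Run:
```python
from h import *
g=pickle.load(open("w3.pkl","rb"))
f=lambda u,v:((u+.5)/1.5-.5,(v+.5)/1.5-.5)
T=[(-60,50,20,430,187),(-60,-50,20,428,349),(60,-50,20,619,349),(60,50,20,643,188)]
W=[ray(g,f(*a[3:]),a[2]) for a in T];print(np.array(W).round(1));th,t,r=rigid([a[:2] for a in T],W);print(th,t,r.round(1),at((th,t),(-95,0)))
for x in(-100,-90):
  for y in(-18,18):
    for z in(4,56): print(x,y,z,(proj(g,(*at((th,t),(x,y)),z))*1.5).round())
print(proj(g,(507.4,-341.5,147.7))*1.5, np.array(g["R"]).round(3))
```

```text
[[ 456.3 -319.1]
 [ 556.1 -313.7]
 [ 551.8 -194.1]
 [ 452.5 -199.2]]
1.6123218301352504 [ 504.19337255 -256.50182185] [0.7 0.9 0.4 1. ] [ 508.13716172 -351.41992617]
-100 -18 4 [363. 293.]
-100 -18 56 [359. 324.]
-100 18 4 [362. 238.]
-100 18 56 [358. 259.]
-90 -18 4 [379. 293.]
-90 -18 56 [378. 324.]
-90 18 4 [378. 238.]
-90 18 56 [377. 259.]
[389.51569206 378.20377865] [[-0.036  0.999  0.   ]
 [ 0.953  0.034  0.301]
 [ 0.301  0.011 -0.953]]
```

Call:
{"fn": "send_rows", "kwargs": {"series": [{"dp":[0,-5,10],"rot":[0,0,0],"fingers":40},{"dp":[0,-5,20],"rot":[0,0,-0.006],"fingers":40},{"dp":[0,0,25],"rot":[0,0,0],"fingers":40},{"dp":[0,0,25],"rot":[0,0,0],"fingers":40},{"dp":[0,0,25],"rot":[0,0,0],"fingers":40},{"dp":[0,0,15],"rot":[0,0,0],"fingers":40},{"dp":[0,0,0],"rot":[0,0,0],"fingers":40},{"dp":[0,0,0],"rot":[0,0,0],"fingers":40}]}}

```text
t: 5.3
position: [507.8, -352.4, 28.0]
tcp_rot: [-0.065, 3.14, -0.001]
wrist_force: [0.6, 0.2, 0.4]
gripper_width: 34.4
gripper_force: 0.0
```

Call:
{"fn": "send_rows", "kwargs": {"series": [{"dp":[0,0,0],"rot":[0,0,0],"fingers":0},{"dp":[0,0,0],"rot":[0,0,0],"fingers":0},{"dp":[0,0,0],"rot":[0,0,0],"fingers":0},{"dp":[0,0,0],"rot":[0,0,0],"fingers":0},{"dp":[0,0,0],"rot":[0,0,0],"fingers":0},{"dp":[0,0,0],"rot":[0,0,0],"fingers":0}]}}

```text
t: 6.05
position: [507.7, -352.3, 28.1]
tcp_rot: [-0.065, 3.14, -0.001]
wrist_force: [0.2, 1.6, 7.0]
gripper_width: 9.1
gripper_force: 59.1
```

Run:
```python
from h import *
g=pickle.load(open("d0.pkl","rb"))["top"]
for n,uv,z in [("case",(300,117),40),("case",(353,125),40),("case",(350,145),40),("case",(297,137),0),("case",(350,145),0),("bottle",(256,122),0),("bottle",(255,110),120)]: print(n,ray(g,uv,z).round())
P=(1.7595,np.array([633.8,131.9]))
for x in(-300,-220,-160,-130,-110,-95):print(x,at(P,(x,0)).round(1))
```

```text
case [ 780. -177.]
case [ 752. -327.]
case [ 694. -315.]
case [ 733. -171.]
case [ 705. -325.]
bottle [783. -50.]
bottle [772. -50.]
-300 [ 690.1 -162.8]
-220 [675.1 -84.2]
-160 [663.8 -25.3]
-130 [658.2   4.2]
-110 [654.4  23.9]
-95 [651.6  38.6]
```

Call:
{"fn": "send_rows", "kwargs": {"series": [{"dp":[-16.5,6.8,0],"rot":[0,0,0],"fingers":0},{"dp":[-16.5,6.8,0],"rot":[0,0,0],"fingers":0},{"dp":[-16.5,6.8,0],"rot":[0,0,0],"fingers":0},{"dp":[-16.5,6.8,0],"rot":[0,0,0],"fingers":0},{"dp":[-16.5,6.8,0],"rot":[0,0,0],"fingers":0},{"dp":[-16.5,6.8,0],"rot":[0,0,0],"fingers":0},{"dp":[-16.5,6.8,0],"rot":[0,0,0],"fingers":0},{"dp":[-16.5,6.8,0],"rot":[0,0,0],"fingers":0}]}}

```text
t: 7.05
position: [637.1, -292.7, 28.2]
tcp_rot: [0.065, -3.141, 0.001]
wrist_force: [-5.9, -2.9, 8.9]
gripper_width: 9.0
gripper_force: 59.4
```

Call:
{"fn": "send_rows", "kwargs": {"series": [{"dp":[-6,20,0],"rot":[0,0,0],"fingers":0},{"dp":[-6,20,0],"rot":[0,0,0],"fingers":0},{"dp":[-6,20,0],"rot":[0,0,0],"fingers":0},{"dp":[-6,20,0],"rot":[0,0,0],"fingers":0},{"dp":[-6,20,0],"rot":[0,0,0],"fingers":0},{"dp":[-5,20,0],"rot":[0,0,0],"fingers":0},{"dp":[-5,20,0],"rot":[0,0,0],"fingers":0},{"dp":[-5,20,0],"rot":[0,0,0],"fingers":0}]}}

```text
t: 8.05
position: [676.0, -130.8, 28.2]
tcp_rot: [-0.065, 3.139, -0.002]
wrist_force: [-0.5, -6.3, 6.1]
gripper_width: 9.1
gripper_force: 59.7
```

Call:
{"fn": "send_rows", "kwargs": {"series": [{"dp":[0,20,0],"rot":[0,0,0],"fingers":0},{"dp":[0,20,0],"rot":[0,0,0],"fingers":0},{"dp":[0,0,0],"rot":[0,0,-0.05],"fingers":0},{"dp":[0,0,0],"rot":[0,0,-0.05],"fingers":0},{"dp":[0,0,0],"rot":[0,0,-0.048],"fingers":0},{"dp":[0,0,0],"rot":[0,0,0],"fingers":0},{"dp":[0,0,0],"rot":[0,0,0],"fingers":0}]}}

```text
t: 8.93
position: [674.4, -90.3, 28.1]
tcp_rot: [-0.295, 3.126, -0.0]
wrist_force: [2.3, 3.6, 7.7]
gripper_width: 9.2
gripper_force: 59.8
```

Run:
```python
from station import *
from h import *
g=get_image("wrist");pickle.dump(g,open("w4.pkl","wb"));cv2.imwrite("pics/w4.png",cv2.resize(g["color"],(768,576),interpolation=cv2.INTER_CUBIC))
s=observe();print(s["t"],s["position"],s["tcp_rot"],Ro.from_rotvec(s["tcp_rot"]).as_matrix().round(4).tolist(),s["gripper_width"],s["wrist_force"])
P=(1.7595,np.array([633.8,131.9]))
for p in [(-57,60,25),(-57,-60,25),(12,54,25),(12,-54,25)]: print(p,proj(g,(*at(P,p[:2]),p[2]))*1.5)
```

```text
8.975 [674.39522747 -90.31138205  28.07082104] [-2.94741248e-01  3.12602796e+00 -9.15382100e-05] [[-0.9824, -0.1869, 0.0017], [-0.1869, 0.9824, 0.0001], [-0.0017, -0.0002, -1.0]] 9.089097920613094 [2.80543863 3.18455874 5.99844589]
(-57, 60, 25) [942.62428996 203.306958  ]
(-57, -60, 25) [829.32096215 518.52149285]
(12, 54, 25) [1158.86850227  222.90653061]
(12, -54, 25) [1016.12159111  505.91910811]
```

View pics/w4.png

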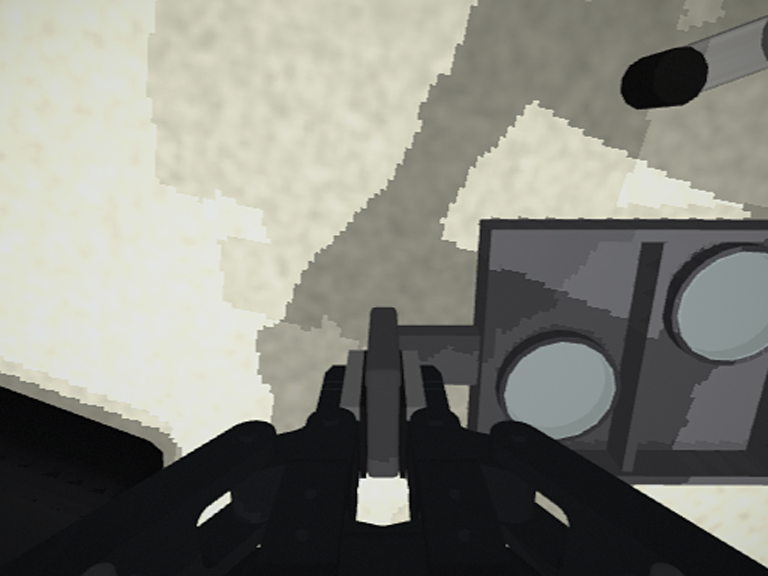

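The tray is aligned, both lenses are in and the grip is centred on the tab. Its lateral offset is about +1.5 mm, so I'll correct that and slide in.

Call:
{"fn": "send_rows", "kwargs": {"series": [{"dp":[-1.5,8,0],"rot":[0,0,0],"fingers":0},{"dp":[0,12,0],"rot":[0,0,0],"fingers":0},{"dp":[0,12,0],"rot":[0,0,0],"fingers":0},{"dp":[0,12,0],"rot":[0,0,0],"fingers":0},{"dp":[0,12,0],"rot":[0,0,0],"fingers":0}]}}

```text
t: 9.6
position: [665.4, -36.0, 28.2]
tcp_rot: [-0.295, 3.126, -0.003]
wrist_force: [2.1, -7.0, 7.6]
gripper_width: 9.1
gripper_force: 60.0
```

Call:
{"fn": "send_rows", "kwargs": {"series": [{"dp":[0,8,0],"rot":[0,0,0],"fingers":0},{"dp":[0,8,0],"rot":[0,0,0],"fingers":0},{"dp":[0,8,0],"rot":[0,0,0],"fingers":0},{"dp":[0,8,0],"rot":[0,0,0],"fingers":0},{"dp":[0,8,0],"rot":[0,0,0],"fingers":0}]}}

```text
t: 10.22
position: [658.0, 3.2, 28.2]
tcp_rot: [-0.295, 3.126, -0.002]
wrist_force: [1.3, -7.8, 7.8]
gripper_width: 9.2
gripper_force: 60.1
```

Call:
{"fn": "send_rows", "kwargs": {"series": [{"dp":[0,6,0],"rot":[0,0,0],"fingers":0},{"dp":[0,6,0],"rot":[0,0,0],"fingers":0},{"dp":[0,5,0],"rot":[0,0,0],"fingers":0},{"dp":[0,5,0],"rot":[0,0,0],"fingers":0},{"dp":[0,4,0],"rot":[0,0,0],"fingers":0}]}}

```text
t: 10.85
position: [653.1, 28.7, 28.2]
tcp_rot: [-0.295, 3.126, -0.002]
wrist_force: [1.1, -7.7, 8.5]
gripper_width: 9.1
gripper_force: 60.2
```

Call:
{"fn": "send_rows", "kwargs": {"series": [{"dp":[0,2,0],"rot":[0,0,0],"fingers":0},{"dp":[0,2,0],"rot":[0,0,0],"fingers":0}]}}

```text
t: 11.1
position: [652.3, 32.5, 28.2]
tcp_rot: [-0.295, 3.126, -0.002]
wrist_force: [0.4, -9.2, 9.0]
gripper_width: 9.2
gripper_force: 60.3
```

Call:
{"fn": "send_rows", "kwargs": {"series": [{"dp":[0,2,0],"rot":[0,0,0],"fingers":0}]}}

```text
t: 11.22
position: [652.0, 34.5, 28.2]
tcp_rot: [-0.295, 3.126, -0.002]
wrist_force: [1.8, -7.1, 8.1]
gripper_width: 9.0
gripper_force: 60.3
```

Call:
{"fn": "send_rows", "kwargs": {"series": [{"dp":[0,1.5,0],"rot":[0,0,0],"fingers":0},{"dp":[0,1.5,0],"rot":[0,0,0],"fingers":0}]}}

```text
t: 11.48
position: [651.4, 37.4, 28.2]
tcp_rot: [-0.295, 3.126, -0.002]
wrist_force: [1.1, -8.3, 8.5]
gripper_width: 9.2
gripper_force: 60.3
```

Call:
{"fn": "send_rows", "kwargs": {"series": [{"dp":[0,1,0],"rot":[0,0,0],"fingers":0}]}}

```text
t: 11.6
position: [651.2, 38.4, 28.2]
tcp_rot: [-0.295, 3.126, -0.002]
wrist_force: [1.7, -7.9, 8.7]
gripper_width: 8.7
gripper_force: 60.3
```

Call:
{"fn": "send_rows", "kwargs": {"series": [{"dp":[0,1,0],"rot":[0,0,0],"fingers":0}]}}

```text
t: 11.72
position: [651.0, 39.4, 28.2]
tcp_rot: [-0.295, 3.126, -0.002]
wrist_force: [2.5, -8.0, 9.0]
gripper_width: 8.7
gripper_force: 60.3
```

Call:
{"fn": "send_rows", "kwargs": {"series": [{"dp":[0,1,0],"rot":[0,0,0],"fingers":0}]}}

```text
t: 11.85
position: [651.3, 39.6, 28.2]
tcp_rot: [-0.295, 3.125, -0.004]
wrist_force: [7.6, -18.0, 2.4]
gripper_width: 8.9
gripper_force: 59.7
```

Call:
{"fn": "send_rows", "kwargs": {"series": [{"dp":[0,1,0],"rot":[0,0,0],"fingers":0}]}}

```text
t: 11.98
position: [651.6, 39.8, 28.3]
tcp_rot: [-0.295, 3.124, -0.006]
wrist_force: [7.3, -27.2, 5.7]
gripper_width: 9.0
gripper_force: 60.1
```

Call:
{"fn": "send_rows", "kwargs": {"series": [{"dp":[0,0.5,0],"rot":[0,0,0],"fingers":0},{"dp":[0,0,0],"rot":[0,0,0],"fingers":0}]}}

```text
t: 12.22
position: [651.6, 39.8, 28.3]
tcp_rot: [-0.295, 3.124, -0.006]
wrist_force: [6.8, -25.7, 4.4]
gripper_width: 9.0
gripper_force: 60.0
```

Call:
{"fn": "send_rows", "kwargs": {"series": [{"dp":[0,0,0],"rot":[0,0,0],"fingers":38},{"dp":[0,-1,0],"rot":[0,0,0],"fingers":38},{"dp":[0,-1,0],"rot":[0,0,0],"fingers":38},{"dp":[0,0,-10],"rot":[0,0,0],"fingers":38},{"dp":[0,0,-20],"rot":[0,0,0],"fingers":38},{"dp":[0,0,-30],"rot":[0,0,0],"fingers":38},{"dp":[0,0,-30],"rot":[0,0,0],"fingers":38},{"dp":[0,0,-30],"rot":[0,0,0],"fingers":38}]}}

```text
t: 13.22
position: [650.2, 40.9, 149.9]
tcp_rot: [-0.297, 3.126, -0.0]
wrist_force: [0.3, 0.5, 0.1]
gripper_width: 32.3
gripper_force: 0.0
```

Run:
```python
from station import *
from h import *
g=get_image("wrist");pickle.dump(g,open("w5.pkl","wb"));cv2.imwrite("pics/w5.png",cv2.resize(g["color"],(768,576),interpolation=cv2.INTER_CUBIC))
s=observe();print(s["t"],s["position"],Ro.from_rotvec(s["tcp_rot"]).as_matrix().round(4).tolist(),s["joints"])
P=(1.7595,np.array([633.8,131.9]))
for p in [(-90,18,56),(-100,-18,56),(-60,50,20),(-60,-50,20)]: print(p,proj(g,(*at(P,p[:2]),p[2]))*1.5)
print("post",proj(g,(*at(P,(-109.3,108.4)),86))*1.5)
for q in (0,.2,.4,.6,.7,.75,.8): print(q,at(P,(-48+65*np.cos(3.48+q),130+65*np.sin(3.48+q))).round(1))
```

```text
13.275 [652.05693424  40.87669854 153.97601384] [[-0.9821, -0.1882, 0.0065], [-0.1882, 0.9821, -0.0002], [-0.0064, -0.0014, -1.0]] [-2.87583264e-02  6.05996223e-01  1.36342646e+00  3.01076973e-05
  1.16564458e+00 -1.78893083e+00]
(-90, 18, 56) [391.50415922 258.80690866]
(-100, -18, 56) [372.45798705 323.50666075]
(-60, 50, 20) [443.56726204 188.38471381]
(-60, -50, 20) [437.0938518  348.77320556]
post [345.95588475  57.00058332]
0 [547.8   4.2]
0.2 [558.3  11.8]
0.4 [567.1  21.4]
0.6 [573.8  32.5]
0.7 [576.3  38.5]
0.75 [577.3  41.5]
0.8 [578.2  44.7]
```

View pics/w5.png

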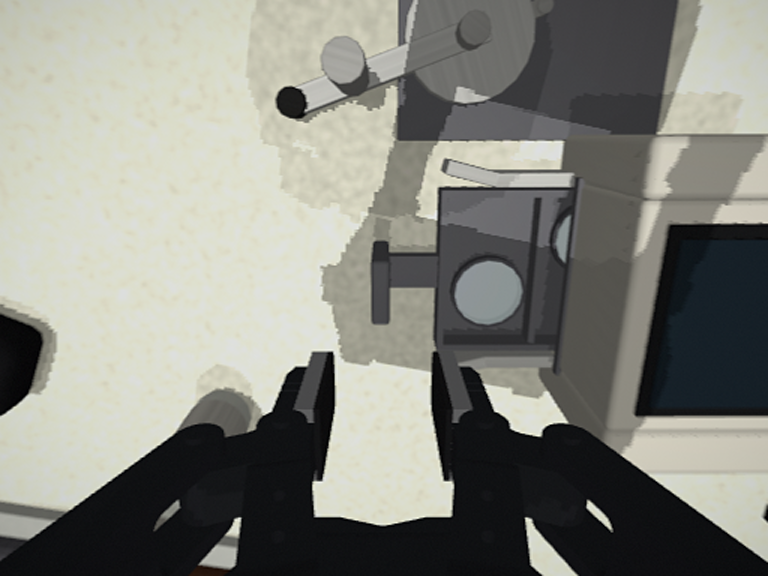

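The tray sits home with both lenses in it, and the post is at (344,57), as predicted. Next I'll move over the post and turn the tool.

Call:
{"fn": "send_rows", "kwargs": {"series": [{"dp":[22,-3.3,0],"rot":[0,0,0],"fingers":50},{"dp":[22,-3.3,0],"rot":[0,0,0],"fingers":50},{"dp":[22,-3.3,0],"rot":[0,0,0],"fingers":50},{"dp":[22,-3.3,0],"rot":[0,0,0],"fingers":50},{"dp":[21.3,-3.3,0],"rot":[0,0,0],"fingers":50},{"dp":[0,0,0],"rot":[0,0,0.17],"fingers":50},{"dp":[0,0,0],"rot":[0,0,0.17],"fingers":50},{"dp":[0,0,0],"rot":[0,0,0.17],"fingers":50}]}}

```text
t: 14.28
position: [546.1, 4.0, 148.6]
tcp_rot: [0.51, 3.098, 0.0]
wrist_force: [-0.4, -0.0, -0.0]
gripper_width: 42.7
gripper_force: 0.0
```

Call:
{"fn": "send_rows", "kwargs": {"series": [{"dp":[0,0,0],"rot":[0,0,0.17],"fingers":50},{"dp":[0,0,0],"rot":[0,0,0.17],"fingers":50},{"dp":[0,0,0],"rot":[0,0,0],"fingers":50},{"dp":[0,0,0],"rot":[0,0,0],"fingers":50}]}}

```text
t: 14.78
position: [546.0, 4.0, 147.9]
tcp_rot: [1.013, 2.973, 0.0]
wrist_force: [-0.2, 0.5, -0.2]
gripper_width: 42.7
gripper_force: 0.0
```

Run:
```python
from station import *
from h import *
s=observe();p=np.array(s["position"]);print(s["t"],p,Ro.from_rotvec(s["tcp_rot"]).as_matrix().round(4).tolist())
print(local(np.array([547.8,4.2,45])-p,0,s["tcp_rot"]).round(1))
P=(1.7595,np.array([633.8,131.9]))
X=[at(P,(-48+65*np.cos(3.48+q),130+65*np.sin(3.48+q))) for q in np.arange(0,.86,.05)]
print(np.array([local([*(b-a),0],0,s["tcp_rot"]) for a,b in zip(X,X[1:])]).round(2)[:,:2].tolist())
```

```text
14.775 [545.99508978   4.02520831 147.8717606 ] [[-0.792, 0.6105, 0.0007], [0.6105, 0.792, -0.0001], [-0.0006, 0.0004, -1.0]]
[ -1.3   1.2 102.9]
[[-1.15, 3.04], [-1.0, 3.09], [-0.84, 3.14], [-0.68, 3.18], [-0.52, 3.21], [-0.36, 3.23], [-0.2, 3.24], [-0.04, 3.25], [0.12, 3.25], [0.29, 3.24], [0.45, 3.22], [0.61, 3.19], [0.77, 3.16], [0.92, 3.12], [1.08, 3.07], [1.23, 3.01], [1.38, 2.94]]
```

Call:
{"fn": "send_rows", "kwargs": {"series": [{"dp":[-1.3,1.2,15],"rot":[0,0,0],"fingers":50},{"dp":[0,0,25],"rot":[0,0,0],"fingers":50},{"dp":[0,0,25],"rot":[0,0,0],"fingers":50},{"dp":[0,0,20],"rot":[0,0,0],"fingers":50},{"dp":[0,0,17],"rot":[0,0,0],"fingers":50},{"dp":[0,0,0],"rot":[0,0,0],"fingers":50}]}}

```text
t: 15.52
position: [546.5, 4.3, 43.6]
tcp_rot: [-1.016, -2.97, 0.001]
wrist_force: [0.9, -0.0, 0.7]
gripper_width: 42.3
gripper_force: 0.0
```

Call:
{"fn": "send_rows", "kwargs": {"series": [{"dp":[0,0,0],"rot":[0,0,0],"fingers":0},{"dp":[0,0,0],"rot":[0,0,0],"fingers":0},{"dp":[0,0,0],"rot":[0,0,0],"fingers":0},{"dp":[0,0,0],"rot":[0,0,0],"fingers":0},{"dp":[0,0,0],"rot":[0,0,0],"fingers":0},{"dp":[0,0,0],"rot":[0,0,0],"fingers":0}]}}

```text
t: 16.27
position: [548.8, 5.0, 46.0]
tcp_rot: [1.018, 2.97, 0.003]
wrist_force: [4.8, 10.0, -4.0]
gripper_width: 16.5
gripper_force: 58.6
```

Call:
{"fn": "send_rows", "kwargs": {"series": [{"dp":[-1.1,3.0,0],"rot":[0,0,0],"fingers":0},{"dp":[-1.0,3.1,0],"rot":[0,0,0],"fingers":0},{"dp":[-0.8,3.1,0],"rot":[0,0,0],"fingers":0},{"dp":[-0.7,3.2,0],"rot":[0,0,0],"fingers":0}]}}

```text
t: 16.77
position: [558.0, 11.6, 45.9]
tcp_rot: [1.019, 2.972, -0.001]
wrist_force: [-5.3, -1.8, 6.5]
gripper_width: 16.7
gripper_force: 59.4
```

Call:
{"fn": "send_rows", "kwargs": {"series": [{"dp":[-0.5,3.2,0],"rot":[0,0,0],"fingers":0},{"dp":[-0.4,3.2,0],"rot":[0,0,0],"fingers":0},{"dp":[-0.2,3.2,0],"rot":[0,0,0],"fingers":0},{"dp":[0,3.2,0],"rot":[0,0,0],"fingers":0}]}}

```text
t: 17.27
position: [566.9, 20.8, 45.9]
tcp_rot: [1.019, 2.971, -0.001]
wrist_force: [-3.2, -4.9, 6.3]
gripper_width: 16.4
gripper_force: 59.4
```

Call:
{"fn": "send_rows", "kwargs": {"series": [{"dp":[0.1,3.2,0],"rot":[0,0,0],"fingers":0},{"dp":[0.3,3.2,0],"rot":[0,0,0],"fingers":0},{"dp":[0.4,3.2,0],"rot":[0,0,0],"fingers":0},{"dp":[0.6,3.2,0],"rot":[0,0,0],"fingers":0}]}}

```text
t: 17.77
position: [573.7, 31.3, 45.9]
tcp_rot: [1.018, 2.971, -0.002]
wrist_force: [-3.8, -8.8, 5.2]
gripper_width: 16.2
gripper_force: 59.7
```

Call:
{"fn": "send_rows", "kwargs": {"series": [{"dp":[0.8,3.2,0],"rot":[0,0,0],"fingers":0},{"dp":[0.9,3.1,0],"rot":[0,0,0],"fingers":0},{"dp":[1.1,3.1,0],"rot":[0,0,0],"fingers":0},{"dp":[1.2,3.0,0],"rot":[0,0,0],"fingers":0}]}}

```text
t: 18.27
position: [578.6, 43.7, 45.9]
tcp_rot: [1.018, 2.97, -0.001]
wrist_force: [-0.9, -9.0, 4.0]
gripper_width: 16.2
gripper_force: 59.7
```

Call:
{"fn": "send_rows", "kwargs": {"series": [{"dp":[0.7,1.5,0],"rot":[0,0,0],"fingers":0},{"dp":[0,0,0],"rot":[0,0,0],"fingers":0},{"dp":[0,0,0],"rot":[0,0,0],"fingers":0}]}}

```text
t: 18.65
position: [579.0, 45.2, 46.0]
tcp_rot: [1.018, 2.97, -0.001]
wrist_force: [-0.8, -8.1, 3.4]
gripper_width: 16.5
gripper_force: 59.7
```

Run:
```python
from station import *
from h import *
g=get_image("top");w=get_image("wrist");c=cv2.resize(g["color"][125:265,130:290],None,fx=3,fy=3,interpolation=cv2.INTER_CUBIC)
cv2.imwrite("pics/f.png",np.hstack([c[:,:400],cv2.resize(w["color"],(400,420))[:420]]))
s=observe();p=np.array(s["position"][:2]);print(s["t"],p,s["wrist_force"])
a=at((1.7595,np.array([633.8,131.9])),(-48,130));v=p-a;print("q",np.arctan2(v[1],v[0])%(2*np.pi)-1.7595-3.48+2*np.pi,np.linalg.norm(v))
```

```text
18.75 [579.04166182  45.1961959 ] [-0.04592764 -8.40103688  4.21306248]
q 7.093892027504735 65.70496600275224
```

View pics/f.png

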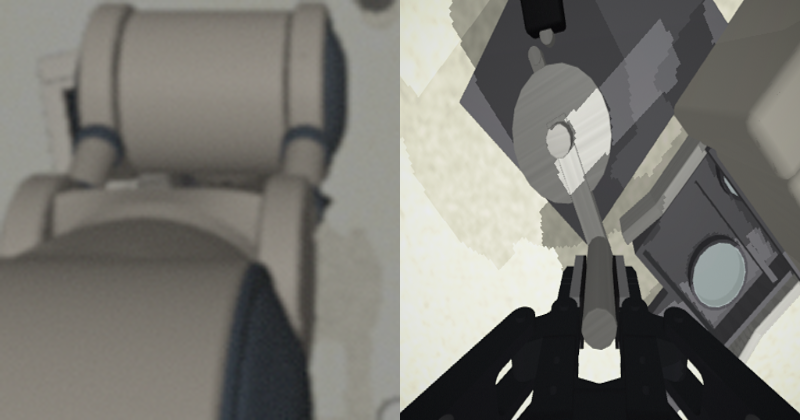

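The arm angle is about 0.81, with a steady spring force of about 8 N. The wrist half of the picture shows the post gripped between the pads at (598,300), and the tray in the slot with both lenses at (718,275) and (730,183). Handing in.

```bash
python3 -c "
from station import *
print(sign_off())"
```

```text
the job is handed in; nothing more can be done
None
```

I slid the tray fully home with both lenses in it and let go of it, then swung the retaining arm in to about 0.81 rad (0.65 needed) and handed the job in at about 19 s with the gripper still holding the post; the judge's result was not shown.

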